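# Clear the bead case and slide its tray across

### The arm

A 6-joint arm with a two-finger parallel gripper is mounted at the origin on the work surface. World frame = base frame: x ahead of the robot, y to its left, z up, the work surface at z = 0. Lengths are in mm, angles in degrees, forces in N, time in s.
With the tool pointing down it reaches from about 325 to 900 mm from the base axis. Payload 6.1 kg.
Tool frame: the origin (TCP) lies midway between the tips of the shut fingers; the grasp point (between the pads) lies 19 mm behind it (bot.grip_point_offset is the distance from the TCP to the grasp point, in mm); z points along the fingers, y is the line along which they close (so a half turn about z gives the same grasp; the last joint's range is limited). The gripper opens to 85 mm and grips with 20 to 120 N. Pads are 22 mm wide; open, the fingers measure 114 mm over their backs; the gripper's body (76 mm by 85 mm) begins 54 mm behind the grasp point. The pads swing forward as they close: fully open they stand 13 mm farther back than shut.
Start: joints at [63.077, 12.628, 87.462, -0, 79.91, -7.225], TCP at [210.665, 588.418, 193.3] pointing down, gripper open.
Joint ranges: [-170.65, 170.65], [-52.31, 119.04], [5.05, 147.46], [-71.25, 251.25], [11.57, 151.72], [-153.62, 153.62]. Speed limits (degrees/s): [147.25, 147.25, 172.46, 180, 180, 180].

### API

Orientations are given as [roll, pitch, yaw] about the fixed x, y, z axes, in that order (R = Rz(yaw) Ry(pitch) Rx(roll)).
In Python, from cell import bot gives the robot as it stands.
- The arm moves only by the tool carry_out, never from a script. Its argument "motion" is a list of rows, each a list of 6 numbers: the shift along the tool's x, y, z in cm, then the turn, a rotation vector about the tool's x, y, z in rad. A call has 1 to 8 rows; each row shifts and turns the commanded pose from where the row before left it, along the tool's axes as they then stand; what a row does not reach is not made up. A row lasts 1/8 s, in which the tool goes at most 62.5 mm and 10.7 degrees, less where a joint would pass 70% of its speed; a pose out of reach is approached as far as the arm can. A call is refused whole if a number of a shift passes 6.25 or a number of a turn 0.188, either way. A call with a gripper value outside its range is refused whole. "fingers" is the opening, from 0 (shut) to 1 (fully open), set as the call begins (left out, the last holds). The fingers move at their own pace and stop on an object; the grip force is fixed at half the most. Time passes only in rows, so rows that do not move let the fingers close. It gives the time, the measured TCP pose, the force, the opening and the grip force at its end, in the units of the state.
- bot.get_state(): the state, without advancing time (a new reading comes with each control period).
- bot.capture(name): name is "side" or "top" or "wrist"; returns a dict with "image" (480x640x3 uint8, red, green, blue), "z_map" (480x640 float32, mm along the optical axis (not along the pixel's ray), 0 where there is no reading), "camera_matrix" (3x3 intrinsics, pixels), "camera_from_world" (4x4, takes a point from world to camera coordinates). Camera axes: x right, y up, looking along -z (the intrinsics and any distortion apply to the point x, -y, -z); pixel columns grow to the right and rows downward; lengths in mm; the calibration is good to about 2 mm. The wrist camera is an equidistant fisheye: a pixel r from the principal point sees the ray r / f radians off the axis. A picture is of the moment at which its call begins.
- bot.job_done(): hands the job in; it is judged then, once.
The state is a dict: "t": time; "joint_positions": joint angles; "dq": joint speeds; "effort": joint torques, N m; "tcp_pos": TCP position; "orientation": TCP orientation; "contact_force": force on the tool from outside, world axes, zero at the start; "torque": the same for the moment, N m; "gripper_width": finger opening in mm; "grip_force": force on a finger pad.
Only numpy, scipy, OpenCV 4.12 (cv2) and the standard library are available. Lean on these libraries where they do the work, as an engineer would, in place of code of your own. Each camera call takes 0.05 s, during which the arm holds its last target. There are 200 camera calls.

### The job

Get at the beads under the sliding tray of the blue bead case. First take the wooden measuring stick off the case and lay it flat in the grey tool tray, then lift the loose lid off by its knob and set it down, knob up, in the middle of the cork mat, and last push the sliding tray along the case until it is fully home at the end that the lid covered. Set the stick and the lid down rather than dropping them, and leave everything else on the bench where it is.

Things in the scene. Friction and masses are not known exactly. Their poses are not given: they have to be found in the camera images.
- case: Blue fabric open bead case, fixed to the bench, 270 long (its x) x 130 wide (y) x 60 mm high, walls 5 mm, turned any way. Origin: centre of its underside, z up. Inside, a 10 mm wide runner along each long wall has its top 32 mm above the bench; the sliding tray (-x end) and the lid (+x end) rest on these runners.
- tray (a joint): Sliding tray of the case, in m: 0 at the case's -x end (covers that half), 0.134 fully home at the +x end. It slides on the runners along the case's +x, cannot lift out, stays where it is left and needs 2 to 4 N to move. The lid blocks its way until lifted out. Starts between 0 and 0.006.
- tray_mid (a point): Centre of the sliding tray's underside, 32 mm above the bench, axes as the case's. Blue open tray 126 (x) x 116 (y) x 25 mm high (top 57 mm above bench), walls and floor 4 mm. A wall across its middle (x = 0) makes two compartments 57 (x) x 108 mm (y): -x one holds beads (look only), +x one is empty; push there from inside on its +x wall (inner face x = +59 mm).
- lid: Loose plywood lid, 122 (x) x 114 (y) x 8 mm, about 160 g, lying inside the case on the runners, 3 mm play across, up to 12 mm in all along. Origin: centre of its underside, z up. A round wooden knob stands at its centre: neck 18 mm across, head 26 mm across from 14 to 35 mm above the lid's top; knob's top is 43 mm above the origin, 75 mm above the bench at the start.
- stick: Flat wooden measuring stick with dark tick marks, 200 long (its x) x 28 wide (y) x 8 mm thick, 60 g, origin at the centre of its underside. It lies across the case on the two long rims (underside 60 mm above the bench), over the lid's edge beside the knob, roughly square to the case.
- tooltray: Empty grey plastic tool tray, fixed, 260 long (its x) x 100 wide (y) x 25 mm high outside, walls and floor 4 mm, open on top. Origin: centre of its underside. It stands left or right of the case.
- mat: Square cork mat fixed to the bench, 160 x 160 x 4 mm, origin at the centre of its underside. It lies on the other side of the case from the tool tray.
- jar: Bystander: glass jar with metal cap, 58 mm across, 70 mm high, upright, standing about 20 to 35 mm from a long side of the case, beside its sliding tray; origin at its underside.
- spool: Bystander: wire spool with wooden flanges, 56 mm across, 60 mm high, upright; origin at its underside.
- can: Bystander: drinks can, 66 mm across, 115 mm high, upright; origin at its underside.
- glue: Bystander: white glue bottle with black cap, 52 mm across, 120 mm high, upright; origin at its underside.
- mug: Bystander: white mug, 76 mm across, 85 mm high, handle at its +y; origin at its underside.
- pliers: Bystander: pliers lying flat, 160 mm long (along its x), about 15 mm high; origin at the pivot's underside.
- brush: Bystander: flat brush lying along its x, about 200 mm long; not near the case.
- cone: Bystander: upright grey cone of thread, 40 mm across at the foot, 90 mm high, standing about 15 to 30 mm from a long side of the case, beside its lid end; origin at its underside.
Not all that is in view belongs to the job. Of the things that look like the stick, the larger one is meant.

How it is judged:
By the outcome, as a careful person would: the job done as asked, in the order asked, and still so for the second after the job is handed in, with the robot touching nothing.
It also fails if it takes over 69 s, if anything falls off the work surface, if the arm or the gripper's body presses on something with over 40 N, if the wrist force passes 120 N, or if a joint passes its speed limit or range.

## Working session

There is one attempt and no reset: what is moved stays moved. The work goes in short steps, Python scripts to look and compute and a tool call to move; the robot and the scene stay as the last step left them, time stands still between calls to the robot, and variables do not carry over. Pictures are saved under pics/ and viewed, at most 10 in all, crops included, and the job is handed in when it is done.

Besides the shell and the picture viewer there is one more tool, called as name([rows], argument=value, ...), one row to a line, values as JSON. carry_out: Moves the arm, as the interface text tells. Its arguments: {"type":"object","properties":{"motion":{"type":"array","items":{"type":"array","items":{"type":"number"}}},"fingers":{"type":"number"}},"required":["motion"]}

```bash
mkdir -p pics; ls; python3 - <<'E'
from cell import bot
import cv2,numpy as np
s=bot.get_state();print(s)
for n in ("top","side"):
    c=bot.capture(n);cv2.imwrite(f"pics/{n}0.png",c["image"][:,:,::-1]);np.savez(f"{n}0.npz",**c)
    print(c["camera_matrix"].round(1).tolist(),c["camera_from_world"].round(3).tolist())
E
```

```text
pics
{'t': 0.0, 'joint_positions': array([ 6.30780192e+01,  1.26771578e+01,  8.75266860e+01,  2.38535052e-04,
        7.99086001e+01, -7.22520977e+00]), 'dq': array([ 0.03219234,  0.08759298,  0.103076  , -0.00182158,  0.00770656,
        0.04025689]), 'effort': array([-3.46094293e-04, -4.96919346e+01, -3.89386046e+01, -3.45940598e-04,
        1.15157108e-02,  9.40973763e-06]), 'tcp_pos': array([210.3458909 , 587.81930702, 192.17007615]), 'orientation': array([-1.79888479e+02, -1.43749265e-02,  1.60303173e+02]), 'contact_force': array([ 0.00329207, -0.53182279,  0.3925223 ]), 'torque': array([ 0.05302032,  0.00181785, -0.05521771]), 'grip_force': 0.0, 'gripper_width': 85.08511617059418}
[[469.2, 0.0, 316.4], [0.0, 469.2, 234.8], [0.0, 0.0, 1.0]] [[0.021, -1.0, 0.006, 52.769], [0.996, 0.022, 0.088, -534.785], [-0.088, 0.004, 0.996, -1231.752], [0.0, 0.0, 0.0, 1.0]]
[[539.0, 0.0, 322.2], [0.0, 539.0, 243.4], [0.0, 0.0, 1.0]] [[0.981, -0.195, -0.014, -515.702], [0.16, 0.759, 0.632, -197.417], [-0.112, -0.622, 0.775, -1194.808], [0.0, 0.0, 0.0, 1.0]]
```

View pics/top0.png

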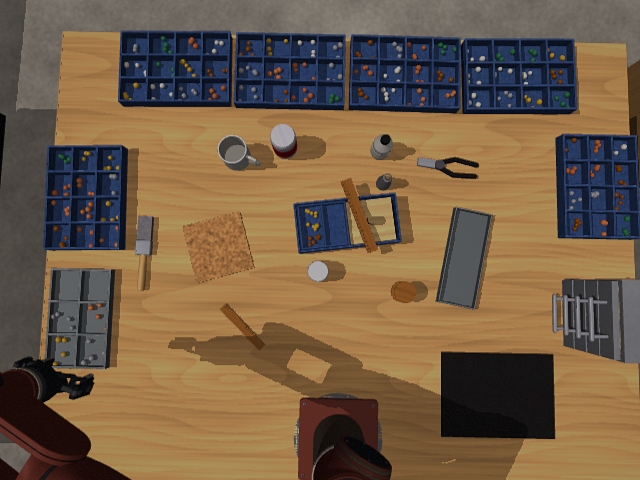

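View pics/side0.png

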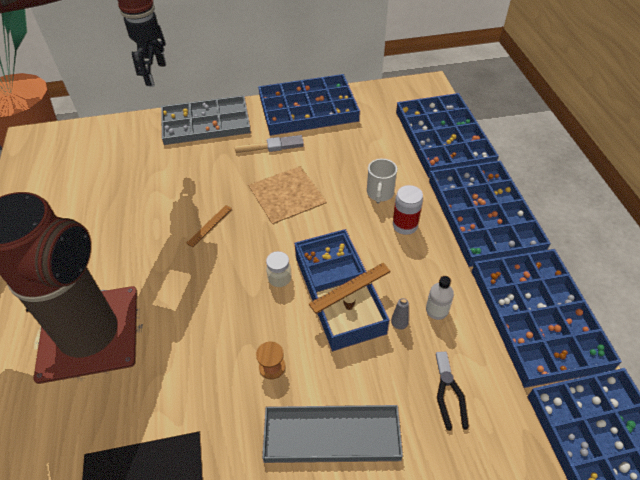

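The top view shows two stick-like things: one lying across the case from (345,180) to (375,250), and a shorter one on the bench at (242,326). The first is larger and lies on the case rims beside the knob at (377,221), so it fits the description. The mat is at (218,247), the tool tray at (465,258), the jar at (318,271) and the cone at (384,182).

```bash
cat > h.py <<'E'
import numpy as np,cv2
def ray(c,uv,z):
    K=c["camera_matrix"];T=c["camera_from_world"];R=T[:3,:3];o=-R.T@T[:3,3]
    uv=np.atleast_2d(uv).astype(float)
    d=np.c_[(uv[:,0]-K[0,2])/K[0,0],-(uv[:,1]-K[1,2])/K[1,1],-np.ones(len(uv))]@R
    return o+d*((z-o[2])/d[:,2])[:,None]
def cloud(c):
    K=c["camera_matrix"];T=c["camera_from_world"];R=T[:3,:3];o=-R.T@T[:3,3]
    v,u=np.mgrid[:480,:640];z=c["z_map"]
    p=np.stack([(u-K[0,2])/K[0,0]*z,-(v-K[1,2])/K[1,1]*z,-z],-1)
    return p@R+o
def rect(P):
    r=cv2.minAreaRect(P[:,:2].astype(np.float32));(x,y),(w,h),a=r
    if w<h:w,h,a=h,w,a+90
    return np.round([x,y,w,h,a],1)
def big(m):
    n,l,s,_=cv2.connectedComponentsWithStats(m.astype(np.uint8));return l==1+np.argmax(s[1:,4])
E
python3 - <<'E'
from h import *
t=dict(np.load("top0.npz"));im=t["image"];P=cloud(t);Z=P[...,2]
hsv=cv2.cvtColor(im,cv2.COLOR_RGB2HSV)
def roi(x0,x1,y0,y1):
    m=np.zeros(Z.shape,bool);m[y0:y1,x0:x1]=1;return m
print("bench z",np.median(Z[300:320,150:180]),"px mm")
uv=lambda m:np.argwhere(m)[:,::-1]
# stick: z>62 in case roi & not knob/cone
m=big(roi(335,382,170,260)&(Z>62)&(Z<74)&(hsv[...,0]<25)&(hsv[...,1]>110));print("stick z",np.median(Z[m]),rect(ray(t,uv(m),68)),m.sum())
m2=roi(285,410,185,260)&(hsv[...,0]>100)&(hsv[...,0]<130)&(hsv[...,1]>100)
mc=m2&(Z>56)&(Z<64);print("case",rect(P[mc]),rect(ray(t,uv(mc),60)),mc.sum())
m=roi(170,265,200,295)&(Z>2)&(Z<8)&(hsv[...,1]>60);m=big(m);print("mat",rect(ray(t,uv(m),4)),np.median(Z[m]))
m=big(roi(430,500,195,315)&(Z>2.5)&(hsv[...,1]<90));print("tooltray",rect(P[m]),);mm=m&(Z>20);print(rect(P[mm]),rect(ray(t,uv(mm),25)))
m=roi(362,390,205,235)&(Z>68.5)&(Z<90);m=big(m);print("knob",P[m].mean(0),m.sum(),cv2.minEnclosingCircle(ray(t,uv(m),75)[:,:2].astype(np.float32)))
for n,r in dict(jar=(300,335,255,290),cone=(372,398,165,195),spool=(385,420,275,310),can=(265,305,115,165),glue=(365,400,125,165),mug=(210,265,125,175)).items():
    m=roi(*r)&(Z>15);print(n,P[m][:,:2].min(0).round(),P[m][:,:2].max(0).round(),Z[m].max().round())
m=roi(210,275,295,355)&(Z>3);print("small",rect(P[m]),m.sum())
a=cv2.resize(im[165:275,280:420],None,fx=5,fy=5,interpolation=cv2.INTER_CUBIC);cv2.imwrite("pics/crop0.png",a[...,::-1])
E
```

```text
bench z -0.378939876717709 px mm
stick z 68.45603661087523 [585.4 -47.2 199.7  35.   21.8] 840
case [565.  -14.3 268.3 128.1  97.3] [565.  -14.2 268.1 128.   97.4] 616
mat [495.  325.  190.3 186.8 105.5] 4.270912326186135
tooltray [ 511.8 -169.   436.3  260.    79.7]
[ 511.8 -169.   436.3  260.    79.7] [ 482.6 -330.3  259.5  104.8  169.2]
knob [553.99825543 -60.91640079  70.63644276] 66 ((555.395263671875, -65.37841033935547), 23.680484771728516)
jar [410.  32.] [466.  87.] 1274.0
cone [ 640. -140.] [694. -84.] 90.0
spool [ 362. -193.] [423.  69.] 1274.0
can [423.  69.] [806. 188.] 1274.0
glue [ 423. -128.] [796.  69.] 1274.0
mug [423.  69.] [783. 325.] 1274.0
small [302.8 198.2 302.7 181.6 102. ] 826
```

View pics/crop0.png

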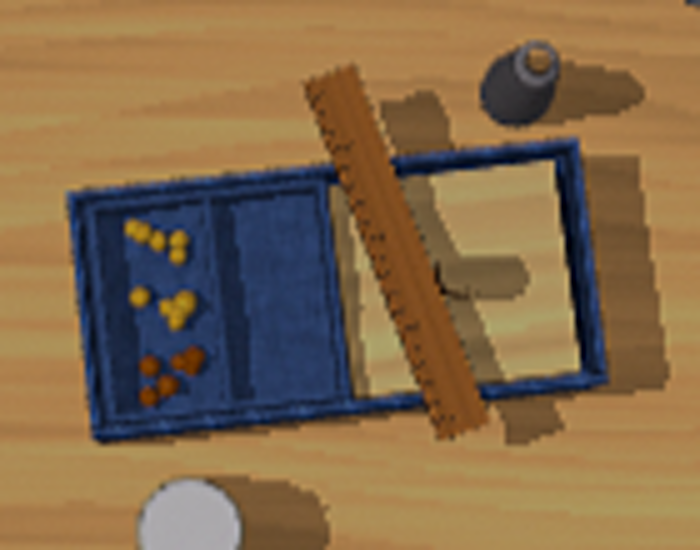

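The crop confirms the long stick with tick marks across the case. The knob is unclear in this view, with only a dark blob at crop (440–525,275), so I'll check heights and the side view.

```bash
python3 - <<'E'
from h import *
t=dict(np.load("top0.npz"));s=dict(np.load("side0.npz"))
Z=cloud(t)[...,2];print(Z[210:232:2,350:392:2].round().astype(int))
a=cv2.resize(t["image"][200:240,345:400],None,fx=10,fy=10,interpolation=cv2.INTER_NEAREST)
b=cv2.resize(s["image"][255:355,290:400],None,fx=5,fy=5,interpolation=cv2.INTER_NEAREST)
o=np.zeros((500,800,3),np.uint8);o[:400,:550]=a[:400];o=np.zeros((500,800,3),np.uint8)
a=cv2.resize(a,(250,182));o[:182,:250]=a;o[:,250:]=b;cv2.imwrite("pics/crop1.png",o[...,::-1])
E
```

```text
[[  38   69   69   67   68   70   69   41   41   44   39   41   42   41
    39   43   41   45   37   45   39]
 [  37   63   73   70   69   70   71   37   41   42   42   43   43   38
    46   42   43   43   42   42   43]
 [  44   38   70   72   72   64   73   68   42   42   43   44   38   44
    40   41   42   42   37   39   40]
 [  40   40   68   69   72   67   69   68   41   41   45   38   40   42
    38 1274   38   43   40   43   42]
 [  37   43   38   69   69   68   72   68   72   42   41   40   42   37
    44   41   36   42   40   41   41]
 [  40   37   43   65   66   76   72   67   71   37   40   38   40   43
    40   41   41   39   43   38   43]
 [  38   44   43   68   67   69   66   72   70   68   39   38   39   41
    45   41   40   39   38   41   40]
 [  42   41   42   39   68   64   67   67   73   70   56   61   40   42
    41   40   41   43   38   41   39]
 [  40   40   42   42   70   68   68   67   69   68   43   39   39   39
    44   44   42   40   44   42   41]
 [  37   40   39   41   40   66   68   69   72   68   37   40   41   42
    42   40   42   43   44   41   41]
 [  41   36   36   42   42   71   73   65   68   68   72   46   41   41
    40   41   42   43   39   40   40]]
```

View pics/crop1.png

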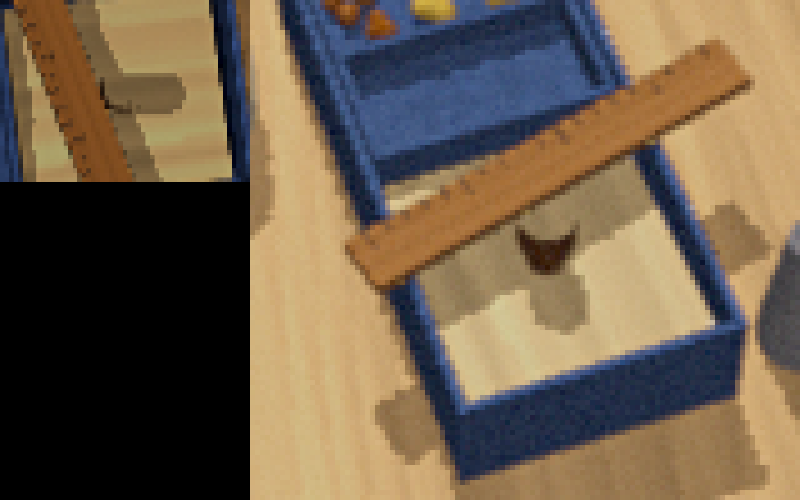

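```bash
python3 - <<'E'
from h import *
t=dict(np.load("top0.npz"));s=dict(np.load("side0.npz"))
for z in (40,54,75):
  print(z,"side V",ray(s,[[349.4,298.5],[349.4,304],[349.4,308],[343.5,301],[355,301]],z).round(0)[:,:2].tolist(),"top",ray(t,[[368,219],[370,223]],z).round(0)[:,:2].tolist())
im=s["image"];P=cloud(s)
hs=cv2.cvtColor(im,cv2.COLOR_RGB2HSV)
m=np.zeros(hs.shape[:2],bool);m[295:315,338:362]=1;m&=hs[...,2]<85
print(P[m].round(0)[::3].tolist())
print(P[285:300:3,344:356:2].round(0).reshape(-1,3).tolist())
# stick via side view
m=np.zeros(hs.shape[:2],bool);m[255:320,305:395]=1;m&=(P[...,2]>60)&(P[...,2]<80)&(hs[...,1]>120)&(hs[...,0]<25);m=big(m)
print("stick side",rect(ray(s,np.argwhere(m)[:,::-1],68)),np.median(P[m][:,2]),m.sum())
n=np.argwhere(m)[:,::-1];p=P[m];
q=p[:,0]
for a in range(470,700,20):
  k=(q>a)&(q<a+20)
  if k.sum():print(a,p[k,2].mean().round(1),end=" ")
o=np.hstack([cv2.resize(t["image"][205:235,350:390],(400,300),interpolation=0),cv2.resize(s["image"][280:310,330:370],(400,300),interpolation=0)])
cv2.imwrite("pics/crop2.png",o[...,::-1])
E
```

```text
40 side V [[577.0, -56.0], [574.0, -70.0], [571.0, -80.0], [563.0, -59.0], [587.0, -65.0]] top [[577.0, -71.0], [566.0, -77.0]]
54 side V [[574.0, -65.0], [571.0, -78.0], [569.0, -88.0], [560.0, -68.0], [585.0, -73.0]] top [[575.0, -70.0], [565.0, -75.0]]
75 side V [[571.0, -78.0], [568.0, -92.0], [565.0, -101.0], [557.0, -82.0], [581.0, -87.0]] top [[573.0, -67.0], [562.0, -73.0]]
[[559.0, -78.0, 68.0], [577.0, -87.0, 73.0], [561.0, -80.0, 64.0], [565.0, -88.0, 75.0], [572.0, -87.0, 71.0], [579.0, -85.0, 66.0], [562.0, -85.0, 67.0], [568.0, -87.0, 68.0], [574.0, -88.0, 67.0], [562.0, -85.0, 63.0], [568.0, -86.0, 62.0], [575.0, -87.0, 61.0], [564.0, -85.0, 58.0], [571.0, -86.0, 58.0], [563.0, -80.0, 47.0], [568.0, -87.0, 56.0], [563.0, -81.0, 45.0], [569.0, -83.0, 46.0], [567.0, -83.0, 42.0]]
[[569.0, -36.0, 67.0], [573.0, -37.0, 67.0], [577.0, -39.0, 69.0], [582.0, -38.0, 66.0], [585.0, -41.0, 69.0], [590.0, -40.0, 66.0], [567.0, -43.0, 66.0], [571.0, -45.0, 68.0], [576.0, -44.0, 65.0], [579.0, -48.0, 70.0], [584.0, -47.0, 66.0], [588.0, -49.0, 68.0], [565.0, -52.0, 68.0], [569.0, -52.0, 67.0], [574.0, -52.0, 66.0], [578.0, -53.0, 65.0], [582.0, -57.0, 69.0], [586.0, -56.0, 66.0], [563.0, -60.0, 68.0], [567.0, -62.0, 69.0], [572.0, -61.0, 68.0], [577.0, -59.0, 63.0], [585.0, -45.0, 39.0], [590.0, -44.0, 37.0], [562.0, -64.0, 62.0], [570.0, -50.0, 39.0], [575.0, -50.0, 38.0], [403.0, -694.0, 1044.0], [583.0, -54.0, 41.0], [588.0, -54.0, 40.0]]
stick side [580.7 -44.6 200.6  30.9  21.6] 66.89657336413768 1045
470 66.1 490 66.8 510 66.6 530 67.1 550 67.2 570 66.9 590 66.8 610 66.6 630 67.0 650 66.8 670 66.0
```

View pics/crop2.png

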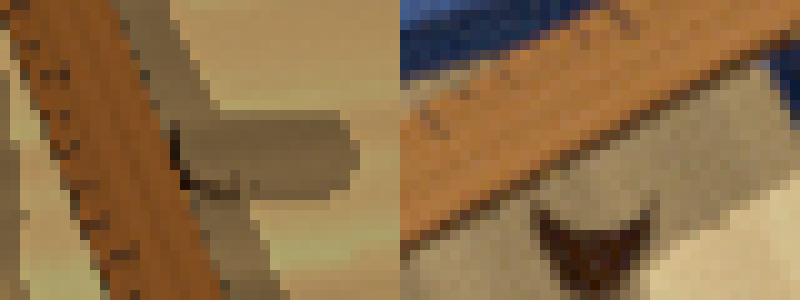

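The crop shows the knob's dark head rim beside the stick: top view near (368–372, 217–224), side view near (349,304). Its top face doesn't render, so it looks see-through. Next I'll refine the mat, tool tray and bystanders.

```bash
python3 - <<'E'
from h import *
t=dict(np.load("top0.npz"));s=dict(np.load("side0.npz"));im=t["image"];P=cloud(t);Z=cv2.medianBlur(P[...,2].astype(np.float32),5)
hsv=cv2.cvtColor(im,cv2.COLOR_RGB2HSV)
uv=lambda m:np.argwhere(m)[:,::-1]
def sub(M,x0,x1,y0,y1):
    m=np.zeros(Z.shape,bool);m[y0:y1,x0:x1]=M[y0:y1,x0:x1];return m
op=lambda m,k:cv2.morphologyEx(m.astype(np.uint8),cv2.MORPH_OPEN,np.ones((k,k)))>0
print("mat px",np.median(hsv[235:260,205:235].reshape(-1,3),0),"wood",np.median(hsv[200:300,160:180].reshape(-1,3),0),np.median(hsv[290:300,200:230].reshape(-1,3),0))
# texture-based: cork hue
lab=cv2.cvtColor(im,cv2.COLOR_RGB2LAB).astype(float);lab=cv2.GaussianBlur(lab,(5,5),0)
ref=np.median(lab[235:260,205:235].reshape(-1,3),0);w=np.median(lab[200:300,160:180].reshape(-1,3),0);print(ref,w)
m=big(op(sub(np.abs(lab[...,1]-ref[1])<np.abs(lab[...,1]-w[1]),165,270,195,300),9))
r=cv2.minAreaRect(uv(m).astype(np.float32));print("mat",r,rect(ray(t,uv(m),4)),ray(t,[r[0]],4).round(1))
m=big(op(sub((hsv[...,1]<90),430,500,195,315),9));r=cv2.minAreaRect(uv(m).astype(np.float32));print("tt",r,rect(ray(t,uv(m),25)),m.sum(),ray(t,[r[0]],25))
for n,b in dict(jar=(300,335,255,290),cone=(372,398,165,195),spool=(385,420,275,310),glue=(365,400,125,165)).items():
    m=sub((Z>25)&(Z<130),*b);q=P[m];z=np.percentile(q[:,2],95);k=m&(P[...,2]>z-15)&(P[...,2]<z+10);print(n,z.round(),np.median(P[k],0).round())
# blue case rim extents
E
```

```text
mat px [ 14. 153. 159.] wood [ 17. 137. 173.] [ 16. 140. 173.]
[127.10351562 142.81640625 160.75195312] [148.51953125 136.7890625  162.17578125]
mat ((217.2647247314453, 246.558837890625), (60.3913688659668, 59.421226501464844), 75.96376037597656) [497.9 331.6 163.9 160.7  16.5] [[497.3 332.    4. ]]
tt ((463.8578186035156, 257.49676513671875), (40.229103088378906, 97.20474243164062), 10.784297943115234) [ 482.6 -329.7  259.7  106.2  169.1] 3852 [[ 481.14926345 -329.7604222    25.        ]]
jar 74.0 [438.  59.  70.]
cone 82.0 [ 676. -110.   79.]
spool 65.0 [ 389. -166.   61.]
glue 122.0 [ 771. -103.  120.]
```

```bash
cat > go.py <<'E'
import sys,numpy as np
from scipy.spatial.transform import Rotation as R
def plan(x,y,z,yaw,n):
    from cell import bot
    s=bot.get_state();p=np.array(s["tcp_pos"]);r=R.from_euler("xyz",s["orientation"],degrees=True)
    g=R.from_euler("xyz",[180,0,yaw],degrees=True);T=np.array([x,y,z],float)
    if n<0: print("t",s["t"])
    n=abs(int(n));d=(r.inv()*g).as_rotvec()/n
    cp,cr=p.copy(),r
    for i in range(n):
        w=p+(T-p)*(i+1)/n
        t=np.round(cr.inv().apply(w-cp)/10,2);v=np.round(d,3)
        cp=cp+cr.apply(t*10);cr=cr*R.from_rotvec(v);print([*(t+0.).tolist(),*(v+0.).tolist()],",")
if __name__=="__main__": plan(*map(float,sys.argv[1:]))
E
python3 go.py 611 -35 120 21.7 16
```

```text
[-3.67, -2.82, 0.46, 0.0, 0.0, 0.151] ,
[-4.05, -2.24, 0.45, 0.0, 0.0, 0.151] ,
[-4.34, -1.6, 0.46, 0.0, 0.0, 0.151] ,
[-4.54, -0.93, 0.45, 0.0, 0.0, 0.151] ,
[-4.62, -0.23, 0.46, 0.0, 0.0, 0.151] ,
[-4.6, 0.46, 0.46, 0.0, 0.0, 0.151] ,
[-4.49, 1.15, 0.45, 0.0, 0.0, 0.151] ,
[-4.26, 1.81, 0.46, 0.0, 0.0, 0.151] ,
[-3.94, 2.43, 0.45, 0.0, 0.0, 0.151] ,
[-3.53, 2.99, 0.46, 0.0, 0.0, 0.151] ,
[-3.03, 3.49, 0.46, 0.0, 0.0, 0.151] ,
[-2.48, 3.91, 0.45, 0.0, 0.0, 0.151] ,
[-1.86, 4.24, 0.46, 0.0, 0.0, 0.151] ,
[-1.21, 4.47, 0.45, 0.0, 0.0, 0.151] ,
[-0.52, 4.6, 0.46, 0.0, 0.0, 0.151] ,
[0.18, 4.62, 0.46, 0.0, 0.0, 0.151] ,
```

carry_out([
  [-3.7, -2.8, 0.45, 0, 0, 0.151],
  [-4.05, -2.25, 0.45, 0, 0, 0.151],
  [-4.35, -1.6, 0.45, 0, 0, 0.151],
  [-4.55, -0.95, 0.45, 0, 0, 0.151],
  [-4.6, -0.25, 0.45, 0, 0, 0.151],
  [-4.6, 0.45, 0.45, 0, 0, 0.151],
  [-4.5, 1.15, 0.45, 0, 0, 0.151],
  [-4.25, 1.8, 0.45, 0, 0, 0.151],
], fingers=0.55)

```text
t: 1.1
tcp_pos: [411.3, 275.3, 156.8]
orientation: [-180.0, 0.0, 90.8]
contact_force: [0.8, 0.6, -0.1]
gripper_width: 46.9
grip_force: 0.0
```

carry_out([
  [-3.95, 2.45, 0.45, 0, 0, 0.151],
  [-3.55, 3.0, 0.45, 0, 0, 0.151],
  [-3.05, 3.5, 0.45, 0, 0, 0.151],
  [-2.5, 3.9, 0.45, 0, 0, 0.151],
  [-1.85, 4.25, 0.45, 0, 0, 0.151],
  [-1.2, 4.45, 0.45, 0, 0, 0.151],
  [-0.5, 4.6, 0.45, 0, 0, 0.151],
  [0.2, 4.6, 0.45, 0, 0, 0.151],
])

```text
t: 2.1
tcp_pos: [611.9, -36.0, 120.6]
orientation: [-180.0, 0.0, 21.6]
contact_force: [0.3, 0.1, 0.8]
gripper_width: 46.8
grip_force: 0.0
```

```bash
python3 go.py 611 -35 60 21.7 3; python3 - <<'E'
from cell import bot
from h import *
s=bot.get_state();print(s["t"],s["tcp_pos"],s["orientation"],s["gripper_width"])
c=bot.capture("wrist");np.savez("w1.npz",**c);cv2.imwrite("pics/w1.png",c["image"][...,::-1]);print(c["camera_matrix"][0],)
E
```

```text
[-0.02, -0.04, 2.02, 0.0, 0.0, -0.001] ,
[-0.01, -0.04, 2.02, 0.0, 0.0, -0.001] ,
[-0.02, -0.04, 2.02, 0.0, 0.0, -0.001] ,
2.1 [611.92571202 -35.99294429 120.61553701] [-1.79969754e+02  3.84301086e-02  2.15767879e+01] 46.80253322030641
[371.64829954   0.         320.0531146 ]
```

View pics/w1.png

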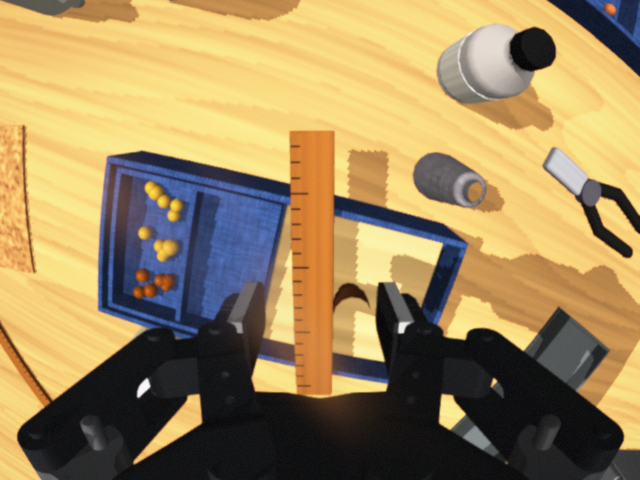

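The fingers straddle the stick (stick centre at u≈313, finger mid at u≈318, knob arc at (350,292) clear of both). I'll shift 3 mm and descend.

carry_out([
  [0, -0.3, 2, 0, 0, 0],
  [0, 0, 2, 0, 0, 0],
  [0, 0, 2.15, 0, 0, 0],
  [0, 0, 0, 0, 0, 0],
])

```text
t: 2.65
tcp_pos: [607.2, -30.1, 56.2]
orientation: [-179.8, 0.3, 22.0]
contact_force: [-0.6, -0.8, 1.0]
gripper_width: 47.0
grip_force: 0.0
```

carry_out([
  [0, 0, 0, 0, 0, 0],
  [0, 0, 0, 0, 0, 0],
  [0, 0, 0, 0, 0, 0],
  [0, 0, 0, 0, 0, 0],
], fingers=0.2)

```text
t: 3.15
tcp_pos: [610.8, -31.9, 60.4]
orientation: [180.0, -0.0, 21.9]
contact_force: [-0.1, 0.1, 0.4]
gripper_width: 16.9
grip_force: 0.0
```

```bash
python3 - <<'E'
from cell import bot
from h import *
s=bot.get_state();print(s["t"],s["tcp_pos"],s["gripper_width"],s["grip_force"],s["contact_force"])
c=bot.capture("wrist");d=bot.capture("side");
o=np.hstack([c["image"][100:400,150:550],cv2.resize(d["image"][225:345,290:450],(400,300),interpolation=cv2.INTER_CUBIC)])
cv2.imwrite("pics/w2.png",o[...,::-1])
E
```

```text
3.15 [610.83030009 -31.91901958  60.3570638 ] 16.929173150573664 0.0 [-0.07732537  0.08390291  0.35823074]
```

View pics/w2.png

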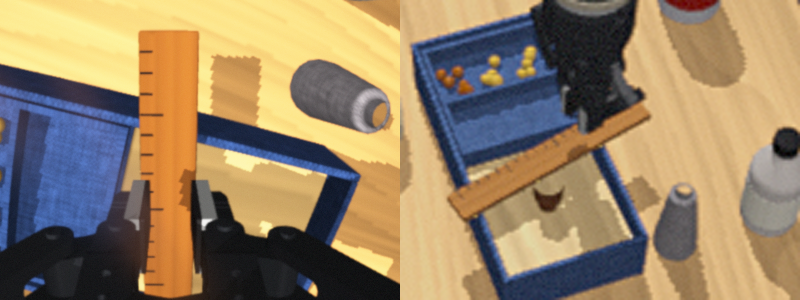

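The fingers closed to 17 mm above the stick, which is still in place, because the pads stand farther back than I assumed. I'll reopen, go 9 mm lower and close again.

carry_out([
  [0, 0, 0, 0, 0, 0],
  [0, 0, 0, 0, 0, 0],
  [0, 0, 0, 0, 0, 0],
  [0, 0, 0.9, 0, 0, 0],
  [0, 0, 0, 0, 0, 0],
], fingers=0.5)

```text
t: 3.88
tcp_pos: [609.5, -31.7, 49.4]
orientation: [-179.9, 0.1, 21.9]
contact_force: [-1.1, -0.3, -0.3]
gripper_width: 42.8
grip_force: 0.0
```

carry_out([
  [0, 0, 0, 0, 0, 0],
  [0, 0, 0, 0, 0, 0],
  [0, 0, 0, 0, 0, 0],
  [0, 0, 0, 0, 0, 0],
], fingers=0.2)

```text
t: 4.38
tcp_pos: [610.6, -31.9, 51.0]
orientation: [180.0, -0.0, 21.9]
contact_force: [0.3, -1.2, 0.2]
gripper_width: 17.0
grip_force: 0.0
```

```bash
cat >> h.py <<'E'
def wcloud(c):
    K=c["camera_matrix"];T=c["camera_from_world"];R=T[:3,:3];o=-R.T@T[:3,3]
    v,u=np.mgrid[:480,:640].astype(float);a=(u-K[0,2])/K[0,0];b=(v-K[1,2])/K[1,1];th=np.hypot(a,b)+1e-9
    k=np.tan(th)/th;z=c["z_map"]
    return np.stack([a*k*z,-b*k*z,-z],-1)@R+o
E
python3 - <<'E'
from cell import bot
from h import *
c=bot.capture("wrist");P=wcloud(c);Rm=c["camera_from_world"][:3,:3];print("cam",(-Rm.T@c["camera_from_world"][:3,3]).round())
np.set_printoptions(linewidth=250)
print(P[260:400:6,270:372:4,2].round().astype(int))
im=c["image"];hs=cv2.cvtColor(im,cv2.COLOR_RGB2HSV)
m=(hs[...,0]<20)&(hs[...,1]>130)&(P[...,2]>55)&(P[...,2]<80);m[:,:250]=0;m[:,400:]=0;m=big(m);print("stick",rect(P[m]),np.median(P[m],0),m.sum())
E
```

```text
cam [674.  -6. 231.]
[[ 57   5  40  40  40  68  67  66  68  67 231  67  67  68  68  67  67  67  67  68  39  39  41  39  39  39]
 [ 45   4  38  40  39  67  67  65  68  68  67  68  66  66  68  67  67  67  67  67  39  39  41  39  40  39]
 [  4  39  41  39  39  67  67  67  67  67  68  67  66  67  68  68  67  68  67  68  39  38  39  39  40  40]
 [  4  39  40  40  40  68  68  67  66  67  67  67  68  67  67  67  67  68  67  68  39  39  38  39  40  40]
 [  3  40  39  96  98  97  98  96  67  67  67  67  68  67  66  67  68  67  95  97  96  97  99  39  39  39]
 [ 37  40 231 103 104 101 102  97  68  67  68  67  68  68  68  66  67  66  96 103 103 102 103  38  40  39]
 [ 99 100 100 108 108 108 108 103  67  67  67  66  67  66  67  67  67  68  98 109 108 108 108  99 101 101]
 [104 105 113 113 112 113 231 103  67  67  67  67  67  67  66  66  67  67  97 113 113 113 113 113 105 104]
 [110 109 118 117 118 118 117 105  67  67  67  67  68  66  68  67  68  67  97 119 117 117 118 118 108 109]
 [115 115 122 123 123 122 121 105  67  67  67  68  67  67  68  68  66  66 106 121 123 123 124 122 115 115]
 [131 129
[... 874 characters left out ...]
25  68  68  68  68  67  67  66  67  67  66  67  67 126 129 134 157 161 161 161]
 [163 162 164 163 136  39  67  67  68  67  68  68  67  68  67  67  68  67  68  39  39 135 159 163 163 163]
 [165 165 165 162 136  40  67  67  67  67  66  67  68  66  68  67  66  67  68  39  40 136 163 165 165 165]
 [168 167 167 164 137  39  67  66  67  68  68  69  67  68  68  67  66  67  66  39  40 137 164 167 167 167]
 [170 169 169 164 161  39  68  67  67  68  68  68  67  68  67  68  68  66  66  39  39 161 165 170 170 170]
 [173 171 171 164 163 163 163 163 162 164 163 163 163 162 164 163 164 163 162 164 162 163 163 172 171 172]]
stick [609.  -31.1 142.3  28.6  21.5] [626.68347872 -25.18103459  67.3098641 ] 14186
```

```bash
python3 - <<'E'
from cell import bot
from h import *
np.set_printoptions(linewidth=250,suppress=True)
s=bot.get_state();T=s["tcp_pos"];a=np.radians(s["orientation"][2])
c=bot.capture("wrist");P=wcloud(c)
B=np.array([[np.cos(a),np.sin(a),0],[np.sin(a),-np.cos(a),0],[0,0,-1]])
Q=(P-T)@B.T
for r in range(278,300,3): print(r,[tuple(Q[r,u].round().astype(int)) for u in (284,290,296,298,342,346,352,356)])
d=bot.capture("side");S=(cloud(d)-T)@B.T
m=(np.abs(S[...,0])<20)&(np.abs(S[...,1])<70)&(S[...,2]>-80)&(S[...,2]<12);hs=cv2.cvtColor(d["image"],cv2.COLOR_RGB2HSV)
for lo in range(-80,12,6):
    k=m&(S[...,2]>=lo)&(S[...,2]<lo+6)&(hs[...,1]<90);q=S[k]
    if len(q):print(lo,len(q),q.min(0).round(),q.max(0).round())
E
```

```text
278 [(np.int64(-11), np.int64(-21), np.int64(13)), (np.int64(1), np.int64(-15), np.int64(-17)), (np.int64(2), np.int64(-12), np.int64(-18)), (np.int64(1), np.int64(-11), np.int64(-16)), (np.int64(1), np.int64(10), np.int64(-16)), (np.int64(1), np.int64(12), np.int64(-16)), (np.int64(-10), np.int64(17), np.int64(11)), (np.int64(-10), np.int64(20), np.int64(11))]
281 [(np.int64(11), np.int64(-15), np.int64(-43)), (np.int64(11), np.int64(-12), np.int64(-43)), (np.int64(11), np.int64(-10), np.int64(-43)), (np.int64(11), np.int64(-9), np.int64(-44)), (np.int64(11), np.int64(8), np.int64(-43)), (np.int64(11), np.int64(10), np.int64(-44)), (np.int64(11), np.int64(12), np.int64(-43)), (np.int64(11), np.int64(14), np.int64(-44))]
284 [(np.int64(11), np.int64(-14), np.int64(-46)), (np.int64(11), np.int64(-12), np.int64(-46)), (np.int64(11), np.int64(-10), np.int64(-46)), (np.int64(10), np.int64(-9), np.int64(-44)), (np.int64(10), np.int64(8), np.int64(-44)), (np.int64(11), np.int64(10), np.int64(-47)), (np.int64(11), np.int64(12), np.int64(-47)), (np.int64(11), np.int64(14), np.int64(-46))]
28
[... 1665 characters left out ...]
np.int64(-45)), (np.int64(11), np.int64(9), np.int64(-60)), (np.int64(11), np.int64(11), np.int64(-60)), (np.int64(11), np.int64(12), np.int64(-60))]
-80 12 [-14. -16. -79.] [ -3.  21. -74.]
-74 18 [-14. -13. -74.] [ -3.  20. -68.]
-68 24 [-13. -23. -68.] [ -1.  24. -62.]
-62 22 [-13. -21. -62.] [  1.  23. -56.]
-56 22 [-13. -22. -55.] [  2.  22. -51.]
-50 11 [-13. -23. -49.] [  2.  15. -44.]
-44 13 [-13. -17. -44.] [ -1.  16. -40.]
-38 1 [ -8.  13. -34.] [ -8.  13. -34.]
-20 1 [ -1.  -3. -14.] [ -1.  -3. -14.]
-14 11 [ -0.  12. -10.] [15. 53. -8.]
-8 21 [  1. -26.  -8.] [18. 70. -2.]
-2 3 [ -3. -27.  -0.] [15.  7.  2.]
4 14 [-16. -31.   5.] [ 1. 70. 10.]
10 16 [-17. -33.  10.] [ 4. 66. 12.]
```

```bash
python3 - <<'E'
from cell import bot
from h import *
print(bot.grip_point_offset,[x for x in dir(bot) if x[0]!='_'])
c=dict(np.load("w1.npz"));P=wcloud(c);T=np.array([611.926,-35.993,120.616]);a=np.radians(21.577)
B=np.array([[np.cos(a),np.sin(a),0],[np.sin(a),-np.cos(a),0],[0,0,-1]]);Q=(P-T)@B.T
k=(np.abs(Q[...,0])<13)&(np.abs(np.abs(Q[...,1])-27)<8)&(Q[...,2]<10)
print(np.percentile(Q[k][:,2],[90,95,98,100]),np.percentile(Q[k&(Q[...,1]<0)][:,1],[2,98]),np.percentile(Q[k&(Q[...,1]>0)][:,1],[2,98]))
E
```

```text
18.700000000000003 ['PlanningError', 'capture', 'get_state', 'grip_point_offset', 'job_done']
[-55.24689732 -49.40998931 -45.35303213 -39.68127831] [-34.55955944 -22.48348689] [21.85289087 34.46290363]
```

Both cameras agree that the real fingertips are about 42 mm behind the reported TCP, so tip z ≈ TCP z + 42 + 13·(w/85)². I'll plan with that correction and go down another 34 mm.

carry_out([
  [0, 0, 0, 0, 0, 0],
  [0, 0, 0, 0, 0, 0],
  [0, 0, 0.8, 0, 0, 0],
  [0, 0, 1.0, 0, 0, 0],
  [0, 0, 1.0, 0, 0, 0],
  [0, 0, 0.6, 0, 0, 0],
  [0, 0, 0, 0, 0, 0],
], fingers=0.5)

```text
t: 5.4
tcp_pos: [610.0, -31.7, 17.0]
orientation: [-180.0, 0.1, 21.9]
contact_force: [-4.7, 0.0, 4.2]
gripper_width: 43.1
grip_force: 2.6
```

carry_out([
  [0, 0, 0, 0, 0, 0],
  [0, 0, 0, 0, 0, 0],
  [0, 0, 0, 0, 0, 0],
  [0, 0, 0, 0, 0, 0],
], fingers=0.2)

```text
t: 5.9
tcp_pos: [610.0, -31.5, 18.4]
orientation: [-179.9, 0.1, 21.9]
contact_force: [-8.5, 1.7, 14.1]
gripper_width: 26.3
grip_force: 63.8
```

carry_out([
  [0, 0, -0.4, 0, 0, 0],
  [0, 0, -1.0, 0, 0, 0],
  [0, 0, -2, 0, 0, 0],
  [0, 0, -2.6, 0, 0, 0],
  [0, 0, -2, 0, 0, 0],
  [0, 0, 0, 0, 0, 0],
])

```text
t: 6.65
tcp_pos: [612.5, -32.2, 99.8]
orientation: [179.8, -0.3, 21.9]
contact_force: [0.1, -0.4, -1.2]
gripper_width: 26.3
grip_force: 59.0
```

```bash
python3 - <<'E'
from cell import bot
from h import *
s=bot.get_state();T=s["tcp_pos"];print(s["t"],T,s["orientation"],s["gripper_width"],s["grip_force"],s["contact_force"])
c=bot.capture("wrist");P=wcloud(c);im=c["image"];hs=cv2.cvtColor(im,cv2.COLOR_RGB2HSV)
m=(hs[...,0]<20)&(hs[...,1]>130)&(P[...,2]>T[2]+30)&(P[...,2]<T[2]+75);m[:,:250]=0;m[:,400:]=0
if m.any():
    m=big(m);q=P[m];print("stick",rect(q),np.median(q,0),m.sum());A=np.c_[q[:,:2]-T[:2],np.ones(len(q))];k=np.linalg.lstsq(A,q[:,2],rcond=None)[0];print("plane",k)
d=bot.capture("top")
o=np.hstack([cv2.resize(im[100:400,170:470],(400,400)),cv2.resize(d["image"][160:280,290:410],(400,400))]);cv2.imwrite("pics/w3.png",o[...,::-1])
E
```

```text
6.65 [612.52323569 -32.20038006  99.82667042] [179.84259397  -0.25132465  21.87418061] 26.33455900064984 59.01422917842865 [ 0.08201963 -0.43010736 -1.16513831]
stick [624.5 -26.9 116.   28.2  21.6] [635.67776658 -23.17181621 149.15874217] 19385
plane [ 1.20274261e-02 -4.17616459e-03  1.48986312e+02]
```

View pics/w3.png

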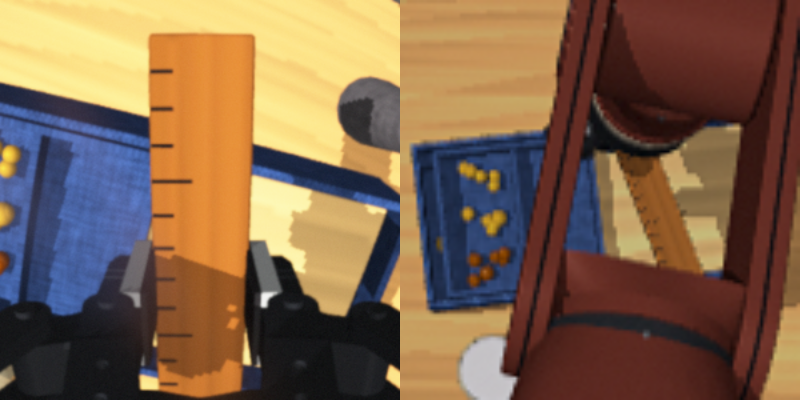

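The stick is gripped and held flat above the case: its top is at TCP + 49 mm and its centre is 29 mm behind the TCP along tool x. Next I carry it to the tool tray.

```bash
python3 go.py 510.5 -337.4 80 -10.8 8
```

```text
[-2.58, 3.08, 0.21, 0.0, 0.0, 0.071] ,
[-2.36, 3.25, 0.21, 0.0, 0.0, 0.071] ,
[-2.12, 3.42, 0.21, 0.0, 0.0, 0.071] ,
[-1.87, 3.55, 0.21, 0.0, 0.0, 0.071] ,
[-1.61, 3.68, 0.2, 0.0, 0.0, 0.071] ,
[-1.35, 3.79, 0.21, 0.0, 0.0, 0.071] ,
[-1.08, 3.87, 0.21, 0.0, 0.0, 0.071] ,
[-0.8, 3.94, 0.21, 0.0, 0.0, 0.071] ,
```

carry_out([
  [-2.6, 3.1, 0.2, 0, 0, 0.071],
  [-2.35, 3.25, 0.2, 0, 0, 0.071],
  [-2.1, 3.4, 0.2, 0, 0, 0.071],
  [-1.85, 3.55, 0.2, 0, 0, 0.071],
  [-1.6, 3.7, 0.2, 0, 0, 0.071],
  [-1.35, 3.8, 0.2, 0, 0, 0.071],
  [-1.1, 3.85, 0.2, 0, 0, 0.071],
  [-0.8, 3.95, 0.2, 0, 0, 0.071],
])

```text
t: 7.75
tcp_pos: [509.5, -338.0, 79.0]
orientation: [-179.9, 0.1, -10.8]
contact_force: [0.5, 1.1, -0.9]
gripper_width: 26.1
grip_force: 59.0
```

carry_out([
  [0, 0, 0, 0, 0, 0],
  [0, 0, 0, 0, 0, 0],
])

```text
t: 8.0
tcp_pos: [510.2, -336.7, 79.5]
orientation: [-179.9, 0.1, -10.7]
contact_force: [0.6, 0.9, -1.0]
gripper_width: 26.2
grip_force: 59.1
```

```bash
python3 - <<'E'
from cell import bot
from h import *
c=bot.capture("wrist");P=wcloud(c);T=bot.get_state()["tcp_pos"];print(T)
hs=cv2.cvtColor(c["image"],cv2.COLOR_RGB2HSV)
m=(np.abs(P[...,2]-25)<4)&(hs[...,1]<80)&(np.abs(P[...,1]+330)<110)&(np.abs(P[...,0]-482)<170);q=P[m];print(m.sum(),rect(q))
f=(P[...,2]>0)&(P[...,2]<9)&(hs[...,1]<80)&(np.abs(P[...,1]+330)<80)&(np.abs(P[...,0]-482)<150);print(rect(P[f]),np.median(P[f][:,2]))
m=(hs[...,0]<20)&(hs[...,1]>130)&(np.abs(P[...,2]-T[2]-49)<8);q=P[big(m)];print("stick",rect(q),np.median(q[:,2]))
E
```

```text
[ 510.62817642 -336.34491091   79.79886527]
3335 [ 536.2 -340.4  145.2   99.6  169.2]
[ 485.3 -330.8  242.    93.9  169.2] 3.38268300772161
stick [ 523.2 -338.8  116.1   28.2  169.1] 128.73270841129164
```

carry_out([
  [0, 0, 2.5, 0, 0, 0],
  [0, 0, 3, 0, 0, 0],
  [0, 0, 3, 0, 0, 0],
  [0, 0, 1.8, 0, 0, 0],
  [0, 0, 0.6, 0, 0, 0],
  [0, 0, 0.3, 0, 0, 0],
  [0, 0, 0.2, 0, 0, 0],
  [0, 0, 0, 0, 0, 0],
])

```text
t: 9.05
tcp_pos: [511.4, -338.0, -32.4]
orientation: [180.0, -0.1, -10.7]
contact_force: [-0.2, 0.0, -0.3]
gripper_width: 26.2
grip_force: 59.1
```

carry_out([
  [0, 0, 0.1, 0, 0, 0],
  [0, 0, 0.1, 0, 0, 0],
  [0, 0, 0.1, 0, 0, 0],
  [0, 0, 0.1, 0, 0, 0],
  [0, 0, 0, 0, 0, 0],
])

```text
t: 9.68
tcp_pos: [511.3, -338.0, -34.0]
orientation: [180.0, -0.0, -10.7]
contact_force: [-8.8, 6.2, 20.5]
gripper_width: 26.2
grip_force: 70.8
```

carry_out([
  [0, 0, -0.15, 0, 0, 0],
  [0, 0, 0, 0, 0, 0],
])

```text
t: 9.93
tcp_pos: [511.3, -338.0, -34.0]
orientation: [180.0, -0.0, -10.7]
contact_force: [-4.2, 3.1, 10.2]
gripper_width: 26.6
grip_force: 65.1
```

carry_out([
  [0, 0, 0, 0, 0, 0],
  [0, 0, 0, 0, 0, 0],
  [0, 0, 0, 0, 0, 0],
  [0, 0, -1, 0, 0, 0],
  [0, 0, -3, 0, 0, 0],
  [0, 0, -4.5, 0, 0, 0],
  [0, 0, -5, 0, 0, 0],
  [0, 0, 0, 0, 0, 0],
], fingers=0.55)

```text
t: 10.92
tcp_pos: [514.3, -340.4, 105.9]
orientation: [179.7, -0.5, -10.7]
contact_force: [0.6, -0.2, -0.2]
gripper_width: 46.8
grip_force: 0.0
```

```bash
python3 - <<'E'
from cell import bot
from h import *
s=bot.get_state();T=s["tcp_pos"];print(s["t"],T,s["orientation"])
c=bot.capture("wrist");P=wcloud(c)
hs=cv2.cvtColor(c["image"],cv2.COLOR_RGB2HSV)
m=(hs[...,0]<20)&(hs[...,1]>130)&(P[...,2]<25)&(P[...,2]>5)&(np.abs(P[...,1]+330)<60)&(np.abs(P[...,0]-490)<140);q=P[big(m)];A=np.c_[q[:,:2]-T[:2],np.ones(len(q))];print("stick",rect(q),np.median(q[:,2]),np.linalg.lstsq(A,q[:,2],rcond=None)[0])
t=bot.capture("top");s=bot.capture("side");np.savez("top1.npz",**t);np.savez("side1.npz",**s)
P=cloud(s);hs=cv2.cvtColor(s["image"],cv2.COLOR_RGB2HSV)
m=(P[...,2]>43)&(P[...,2]<80)&(hs[...,2]<100)&(np.abs(P[...,0]-572)<35)&(np.abs(P[...,1]+78)<35);q=P[m&(P[...,2]>56)];print("knob side",m.sum(),len(q),q.min(0).round(),q.max(0).round(),np.median(q,0).round(1))
P=cloud(t);m=(P[...,2]>52)&(P[...,2]<85)&(np.abs(P[...,0]-572)<35)&(np.abs(P[...,1]+78)<35);print("top",P[m].round()[:30].tolist(),m.sum())
o=np.zeros((400,800,3),np.uint8);o[:,:400]=cv2.resize(t["image"][195:245,355:405],(400,400),interpolation=0);o[:,400:]=cv2.resize(s["image"][270:330,320:380],(400,400),interpolation=0);cv2.imwrite("pics/k.png",o[...,::-1])
E
```

```text
10.925 [ 514.28541442 -340.40080412  105.93007876] [179.68470433  -0.54366461 -10.66110809]
stick [ 483.4 -332.4  199.4   27.8  169. ] 11.31210158223422 [8.12947265e-04 2.39238687e-03 1.13089919e+01]Traceback (most recent call last):
  File "<stdin>", line 9, in <module>
    return umr_minimum(a, axis, None, out, keepdims, initial, where)
ValueError: zero-size array to reduction operation minimum which has no identity
```

The stick lies flat in the tool tray, centred within about 3 mm (top z 11, full 199 × 28 mm visible). Now I move over the knob and measure it with the wrist camera.

```bash
python3 go.py 572 -79 90 7.4 7
```

```text
[0.18, -3.79, 0.13, 0.0, 0.0, -0.045] ,
[0.35, -3.77, 0.13, 0.0, 0.0, -0.045] ,
[0.52, -3.76, 0.12, 0.0, 0.0, -0.045] ,
[0.69, -3.73, 0.13, 0.0, 0.0, -0.045] ,
[0.86, -3.69, 0.13, 0.0, 0.0, -0.045] ,
[1.02, -3.65, 0.13, 0.0, 0.0, -0.045] ,
[1.18, -3.6, 0.13, 0.0, 0.0, -0.045] ,
```

carry_out([
  [0.2, -3.8, 0.12, 0, 0, -0.045],
  [0.35, -3.8, 0.12, 0, 0, -0.045],
  [0.5, -3.75, 0.12, 0, 0, -0.045],
  [0.7, -3.75, 0.12, 0, 0, -0.045],
  [0.85, -3.7, 0.12, 0, 0, -0.045],
  [1.0, -3.65, 0.12, 0, 0, -0.045],
  [1.2, -3.6, 0.12, 0, 0, -0.045],
  [0, 0, 0, 0, 0, 0],
], fingers=0.65)

```text
t: 12.08
tcp_pos: [571.1, -76.1, 88.6]
orientation: [-179.9, 0.2, 7.6]
contact_force: [-0.1, 1.0, -0.9]
gripper_width: 55.1
grip_force: 0.0
```

```bash
python3 - <<'E'
from cell import bot
from h import *
s=bot.get_state();T=s["tcp_pos"];print(s["t"],T,s["orientation"])
c=bot.capture("wrist");P=wcloud(c);np.savez("w4.npz",**c)
print("cam",(-c["camera_from_world"][:3,:3].T@c["camera_from_world"][:3,3]).round())
d=np.hypot(P[...,0]-572,P[...,1]+79)<35
hs=cv2.cvtColor(c["image"],cv2.COLOR_RGB2HSV)
k=d&(P[...,2]>43)&(P[...,2]<80);q=P[k];print(k.sum(),q.min(0).round(1),q.max(0).round(1))
for lo in (43,50,54,60,66,72):
    e=q[(q[:,2]>=lo)&(q[:,2]<lo+6)]
    if len(e)>8:
        A=np.c_[2*e[:,:2],np.ones(len(e))];w=np.linalg.lstsq(A,(e[:,:2]**2).sum(1),rcond=None)[0];print(lo,len(e),w[:2].round(1),np.sqrt(w[2]+w[:2]@w[:2]).round(1))
m=(np.abs(P[...,2]-40)<3)&(hs[...,1]<150)&(hs[...,0]<35);m=big(m);print("lid",rect(P[m]),m.sum())
b=(hs[...,0]>100)&(hs[...,0]<130)&(hs[...,1]>100)&(np.abs(P[...,2]-60)<2.5)&(np.abs(P[...,1]+15)<170)&(np.abs(P[...,0]-565)<100);print("rim",rect(P[big(b)]),rect(P[b]))
v,u=np.argwhere(k).T;print(u.min(),u.max(),v.min(),v.max())
cv2.imwrite("pics/w4.png",cv2.resize(c["image"][120:420,140:540],(800,600))[...,::-1])
E
```

```text
12.075 [571.14138391 -76.05406205  88.63831003] [-179.88276285    0.20915494    7.58275331]
cam [639. -67. 268.]
356 [573.5 -90.4  54.1] [585.4 -66.   74.8]
50 18 [572.  -78.7] 12.8
54 84 [572.3 -78.7] 12.6
60 103 [572.5 -78.7] 12.5
66 124 [572.4 -78.7] 12.5
72 45 [571.9 -78.8] 13.0
lid [572.2 -78.4 122.7 114.3  97.4] 28901
rim [623.8 -35.  258.   91.3  75.4] [564.2 -11.4 268.7 129.4  97.6]
304 346 227 250
```

View pics/w4.png

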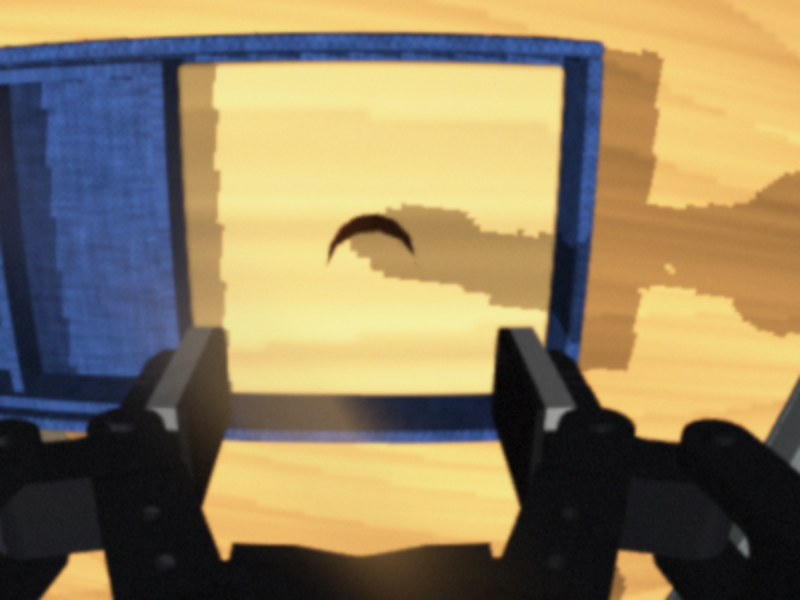

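The knob head fits a circle at (572.2, −78.7) and the lid outline has the same centre. I descend and grip.

carry_out([
  [0.07, 0.28, 2, 0, 0, 0],
  [0, 0, 2.5, 0, 0, 0],
  [0, 0, 2.0, 0, 0, 0],
  [0, 0, 1.0, 0, 0, 0],
  [0, 0, 0.4, 0, 0, 0],
  [0, 0, 0, 0, 0, 0],
  [0, 0, 0, 0, 0, 0],
])

```text
t: 13.0
tcp_pos: [574.3, -81.7, 12.8]
orientation: [180.0, -0.1, 7.4]
contact_force: [0.7, -0.0, 0.3]
gripper_width: 55.3
grip_force: 0.0
```

carry_out([
  [-0.17, -0.3, 0.2, 0, 0, 0],
  [0, 0, 0.1, 0, 0, 0],
  [0, 0, 0, 0, 0, 0],
])

```text
t: 13.38
tcp_pos: [571.4, -78.6, 8.9]
orientation: [-180.0, 0.0, 7.4]
contact_force: [-0.2, -0.0, -0.2]
gripper_width: 55.4
grip_force: 0.0
```

carry_out([
  [0, 0, 0, 0, 0, 0],
  [0, 0, 0, 0, 0, 0],
  [0, 0, 0, 0, 0, 0],
  [0, 0, 0, 0, 0, 0],
  [0, 0, 0, 0, 0, 0],
], fingers=0.15)

```text
t: 14.0
tcp_pos: [571.8, -79.0, 9.2]
orientation: [180.0, -0.0, 7.4]
contact_force: [-1.0, -0.1, 4.1]
gripper_width: 24.0
grip_force: 59.0
```

carry_out([
  [0, 0, -0.5, 0, 0, 0],
  [0, 0, -1.2, 0, 0, 0],
  [0, 0, -1.8, 0, 0, 0],
  [0, 0, -2.5, 0, 0, 0],
  [0, 0, -2.5, 0, 0, 0],
  [0, 0, -1.5, 0, 0, 0],
  [0, 0, 0, 0, 0, 0],
])

```text
t: 14.88
tcp_pos: [572.7, -78.9, 111.0]
orientation: [179.9, -0.2, 7.4]
contact_force: [-0.1, -0.4, -1.5]
gripper_width: 24.1
grip_force: 59.2
```

```bash
python3 - <<'E'
from cell import bot
from h import *
s=bot.get_state();T=s["tcp_pos"];print(s["t"],T,s["orientation"])
c=bot.capture("wrist");P=wcloud(c);hs=cv2.cvtColor(c["image"],cv2.COLOR_RGB2HSV)
m=(np.abs(P[...,2]-T[2]-31)<8)&(hs[...,1]<150)&(hs[...,0]<35);m=big(m);q=P[m];print("lid",rect(q),m.sum(),np.median(q[:,2]));A=np.c_[q[:,:2]-T[:2],np.ones(len(q))];print(np.linalg.lstsq(A,q[:,2],rcond=None)[0])
E
python3 go.py 497.5 331.7 75 17 10
```

```text
14.875 [572.701004   -78.87440506 110.9562423 ] [179.93940766  -0.18859499   7.38605569]
lid [589.1 -76.4 122.   82.4  97.6] 39269 141.07996919386053
[1.09356222e-03 7.51686692e-04 1.41030862e+02]
[-0.21, -4.17, 0.34, 0.0, 0.0, -0.017] ,
[-0.14, -4.16, 0.35, 0.0, 0.0, -0.017] ,
[-0.06, -4.17, 0.34, 0.0, 0.0, -0.017] ,
[0.0, -4.17, 0.34, 0.0, 0.0, -0.017] ,
[0.07, -4.17, 0.35, 0.0, 0.0, -0.017] ,
[0.15, -4.17, 0.34, 0.0, 0.0, -0.017] ,
[0.22, -4.17, 0.35, 0.0, 0.0, -0.017] ,
[0.28, -4.16, 0.34, 0.0, 0.0, -0.017] ,
[0.36, -4.15, 0.34, 0.0, 0.0, -0.017] ,
[0.43, -4.15, 0.35, 0.0, 0.0, -0.017] ,
```

carry_out([
  [-0.2, -4.2, 0.3, 0, 0, -0.017],
  [-0.15, -4.2, 0.3, 0, 0, -0.017],
  [-0.05, -4.2, 0.3, 0, 0, -0.017],
  [0, -4.2, 0.3, 0, 0, -0.017],
  [0.05, -4.2, 0.3, 0, 0, -0.017],
  [0.15, -4.2, 0.3, 0, 0, -0.017],
  [0.2, -4.2, 0.3, 0, 0, -0.017],
  [0.3, -4.1, 0.3, 0, 0, -0.017],
])

```text
t: 15.92
tcp_pos: [510.1, 252.1, 83.2]
orientation: [180.0, 0.2, 15.2]
contact_force: [0.2, 0.6, -0.8]
gripper_width: 23.8
grip_force: 59.3
```

carry_out([
  [0.35, -4.1, 0.3, 0, 0, -0.017],
  [0.45, -4.0, 0.3, 0, 0, -0.017],
  [0, 0, 0, 0, 0, 0],
  [0, 0, 0, 0, 0, 0],
])

```text
t: 16.42
tcp_pos: [496.7, 330.6, 77.6]
orientation: [180.0, 0.1, 17.1]
contact_force: [-0.0, -0.3, -1.4]
gripper_width: 23.6
grip_force: 59.4
```

```bash
python3 - <<'E'
from cell import bot
from h import *
s=bot.get_state();T=s["tcp_pos"];print(s["t"],T,s["orientation"])
c=bot.capture("wrist");P=wcloud(c)
lab=cv2.GaussianBlur(cv2.cvtColor(c["image"],cv2.COLOR_RGB2LAB),(5,5),0).astype(float)
z=(P[...,2]<8)&(P[...,2]>-4)
r=np.hypot(P[...,0]-497.5,P[...,1]-331.7)
cork=np.median(lab[z&(r<75)],0) if (z&(r<75)).any() else None
wood=np.median(lab[z&(r>130)&(r<200)],0);print((z&(r<75)).sum(),cork,wood)
m=z&(np.linalg.norm(lab-cork,axis=-1)<np.linalg.norm(lab-wood,axis=-1))&(r<125)
m=big(cv2.morphologyEx(m.astype(np.uint8),cv2.MORPH_OPEN,np.ones((7,7)))>0);print(rect(P[m]),cv2.boxPoints(cv2.minAreaRect(P[m][:,:2].astype(np.float32))).round().tolist(),m.sum())
np.savez("w5.npz",**c)
E
```

```text
16.425 [496.70857535 330.58994753  77.61634007] [1.79956650e+02 1.31194093e-01 1.71436641e+01]
4123 [155. 147. 171.] [175. 140. 172.]
[557.6 359.3 145.9  31.  107.3] [[521.0, 424.0], [564.0, 285.0], [594.0, 294.0], [551.0, 434.0]] 6391
```

carry_out([
  [0.18, -0.14, 2, 0, 0, 0],
  [0, 0, 2.5, 0, 0, 0],
  [0, 0, 2.5, 0, 0, 0],
  [0, 0, 1.3, 0, 0, 0],
  [0, 0, 0.5, 0, 0, 0],
  [0, 0, 0.3, 0, 0, 0],
  [0, 0, 0.1, 0, 0, 0],
  [0, 0, 0, 0, 0, 0],
])

```text
t: 17.48
tcp_pos: [499.4, 333.4, -12.4]
orientation: [-180.0, -0.1, 17.1]
contact_force: [-0.7, -0.2, -1.3]
gripper_width: 24.3
grip_force: 59.4
```

carry_out([
  [0, 0, 0.1, 0, 0, 0],
  [0, 0, 0.1, 0, 0, 0],
  [0, 0, 0.1, 0, 0, 0],
  [0, 0, 0, 0, 0, 0],
])

```text
t: 17.98
tcp_pos: [498.7, 333.1, -16.3]
orientation: [180.0, 0.0, 17.1]
contact_force: [-0.6, 0.9, -1.4]
gripper_width: 24.2
grip_force: 59.4
```

carry_out([
  [0, 0, 0.05, 0, 0, 0],
  [0, 0, 0.1, 0, 0, 0],
  [0, 0, 0.05, 0, 0, 0],
  [0, 0, 0, 0, 0, 0],
])

```text
t: 18.48
tcp_pos: [498.8, 333.1, -18.2]
orientation: [-180.0, 0.0, 17.1]
contact_force: [-0.5, 0.6, -2.2]
gripper_width: 24.4
grip_force: 59.4
```

carry_out([
  [0, 0, 0.05, 0, 0, 0],
  [0, 0, 0.05, 0, 0, 0],
  [0, 0, 0.05, 0, 0, 0],
  [0, 0, 0, 0, 0, 0],
])

```text
t: 18.98
tcp_pos: [498.9, 333.2, -18.8]
orientation: [180.0, -0.0, 17.1]
contact_force: [-3.5, -1.2, 5.8]
gripper_width: 24.3
grip_force: 60.2
```

carry_out([
  [0, 0, 0, 0, 0, 0],
  [0, 0, 0, 0, 0, 0],
  [0, 0, 0, 0, 0, 0],
  [0, 0, -0.5, 0, 0, 0],
  [0, 0, -2.5, 0, 0, 0],
  [0, 0, -4.5, 0, 0, 0],
  [0, 0, -5, 0, 0, 0],
  [0, 0, 0, 0, 0, 0],
], fingers=0.65)

```text
t: 19.98
tcp_pos: [502.6, 335.0, 111.5]
orientation: [-179.9, -0.6, 17.1]
contact_force: [0.2, 0.2, 0.4]
gripper_width: 55.4
grip_force: 0.0
```

```bash
python3 - <<'E'
from cell import bot
from h import *
s=bot.get_state();T=s["tcp_pos"];print(s["t"],T,s["orientation"])
c=bot.capture("wrist");P=wcloud(c);np.savez("w6.npz",**c)
hs=cv2.cvtColor(c["image"],cv2.COLOR_RGB2HSV)
m=(np.abs(P[...,2]-12)<3.0)&(np.hypot(P[...,0]-498,P[...,1]-333)<100)&(hs[...,1]<150);m=big(m);q=P[m];print("lid",rect(q),m.sum(),np.median(q[:,2]))
print("ground",np.hypot(*(np.array([498,333])-T[:2])))
k=(P[...,2]<7)&(P[...,2]>-4)
lab=cv2.GaussianBlur(cv2.cvtColor(c["image"],cv2.COLOR_RGB2LAB),(5,5),0).astype(float)
a=np.radians(17);N=P[...,:2]@np.array([np.cos(a),np.sin(a)]);Tt=P[...,:2]@np.array([-np.sin(a),np.cos(a)])
n0,t0=np.array([498,333])@np.array([[np.cos(a),-np.sin(a)],[np.sin(a),np.cos(a)]])
# L profile along four directions
for nm,A,B,b0,o in (("n",N,Tt,t0,n0),("t",Tt,N,n0,t0)):
    print(nm,[(d,tuple(np.median(lab[k&(np.abs(B-b0)<50)&(np.abs(A-o-d)<1.5)],0).round().astype(int)[:2])) for d in [*range(-96,-62,3),*range(66,98,3)] if (k&(np.abs(B-b0)<50)&(np.abs(A-o-d)<1.5)).sum()>20])
E
```

```text
19.975 [502.60830439 335.03774767 111.51138675] [-179.9048824    -0.59188594   17.12227106]
lid [499.9 333.9 122.  113.3 107.2] 20825 11.293701059337423
ground 5.03873842412363
n [(-96, (np.int64(169), np.int64(141))), (-93, (np.int64(170), np.int64(141))), (-90, (np.int64(170), np.int64(141))), (-87, (np.int64(170), np.int64(141))), (-84, (np.int64(165), np.int64(141))), (-81, (np.int64(157), np.int64(144))), (-78, (np.int64(153), np.int64(146))), (-75, (np.int64(155), np.int64(146))), (-72, (np.int64(156), np.int64(146))), (-69, (np.int64(151), np.int64(146))), (-66, (np.int64(148), np.int64(146))), (-63, (np.int64(147), np.int64(146))), (66, (np.int64(149), np.int64(147))), (69, (np.int64(151), np.int64(147))), (72, (np.int64(153), np.int64(147))), (75, (np.int64(157), np.int64(147))), (78, (np.int64(157), np.int64(144))), (81, (np.int64(173), np.int64(140))), (84, (np.int64(174), np.int64(141))), (87, (np.int64(174), np.int64(141))), (90, (np.int64(174), np.int64(141))), (93, (np.int64(174), np.int64(141))), (96, (np.int64(172), np.int64(141)))]
t [(-96, (np.int64(178), np.int64(
[... 154 characters left out ...]
4(138))), (-81, (np.int64(149), np.int64(139))), (-78, (np.int64(136), np.int64(143))), (-75, (np.int64(144), np.int64(147))), (-72, (np.int64(144), np.int64(146))), (-69, (np.int64(150), np.int64(146))), (-66, (np.int64(124), np.int64(145))), (-63, (np.int64(104), np.int64(141))), (66, (np.int64(156), np.int64(145))), (69, (np.int64(154), np.int64(145))), (72, (np.int64(155), np.int64(145))), (75, (np.int64(158), np.int64(145))), (78, (np.int64(154), np.int64(145))), (81, (np.int64(155), np.int64(143))), (84, (np.int64(174), np.int64(139))), (87, (np.int64(178), np.int64(139))), (90, (np.int64(178), np.int64(138))), (93, (np.int64(178), np.int64(138))), (96, (np.int64(179), np.int64(138)))]
```

The lid is on the mat within about 3 mm of its centre (lid (500,334), mat (497,333)) and flat, with the knob up. Next I go to the tray's empty compartment with the fingers shut.

```bash
python3 go.py 560.5 22 60 7.4 8
```

```text
[-0.44, 3.95, 0.6, 0.0, -0.001, 0.021] ,
[-0.35, 3.96, 0.6, 0.0, -0.001, 0.021] ,
[-0.27, 3.96, 0.6, 0.0, -0.001, 0.021] ,
[-0.19, 3.97, 0.6, 0.0, -0.001, 0.021] ,
[-0.1, 3.97, 0.6, 0.0, -0.001, 0.021] ,
[-0.02, 3.97, 0.61, 0.0, -0.001, 0.021] ,
[0.06, 3.98, 0.6, 0.0, -0.001, 0.021] ,
[0.15, 3.97, 0.6, 0.0, -0.001, 0.021] ,
```

carry_out([
  [-0.45, 3.95, 0.4, 0, 0, 0.021],
  [-0.35, 3.95, 0.4, 0, 0, 0.021],
  [-0.25, 3.95, 0.5, 0, 0, 0.021],
  [-0.2, 3.95, 0.6, 0, 0, 0.021],
  [-0.1, 3.95, 0.6, 0, 0, 0.021],
  [0, 3.95, 0.6, 0, 0, 0.021],
  [0.05, 4.0, 0.8, 0, 0, 0.021],
  [0.15, 4.0, 0.8, 0, 0, 0.021],
], fingers=0)

```text
t: 21.02
tcp_pos: [557.3, 20.1, 56.5]
orientation: [-180.0, 0.2, 7.5]
contact_force: [-0.1, 0.2, 0.3]
gripper_width: 0.3
grip_force: 0.0
```

carry_out([
  [0, 0, 0, 0, 0, 0],
  [0, 0, 0, 0, 0, 0],
])

```text
t: 21.28
tcp_pos: [557.4, 21.5, 57.2]
orientation: [-179.9, 0.1, 7.5]
contact_force: [0.2, -0.2, 0.0]
gripper_width: 0.0
grip_force: 0.0
```

```bash
python3 - <<'E'
from cell import bot
from h import *
s=bot.get_state();T=s["tcp_pos"];print(s["t"],T,s["orientation"],s["gripper_width"])
c=bot.capture("wrist");P=wcloud(c);np.savez("w7.npz",**c)
hs=cv2.cvtColor(c["image"],cv2.COLOR_RGB2HSV);bl=(hs[...,0]>100)&(hs[...,0]<130)&(hs[...,1]>100)
C=np.array([565,-14.3]);e=np.array([.129,-.992]);f=np.array([.992,.129])
X=(P[...,:2]-C)@e;Y=(P[...,:2]-C)@f
k=(np.abs(P[...,2]-57)<1.8)&(Y>0)&(Y<52)&(np.abs(X)<120)
print("tray-top walls X hist",[(b,int(n)) for b,n in zip(range(-120,120,3),np.histogram(X[k],np.arange(-120,121,3))[0]) if n>30])
r=(np.abs(P[...,2]-60)<1.8)&(Y>55)&(Y<72);print("rim Y",np.percentile(Y[r],[3,97]),"X",np.percentile(X[r],[.5,99.5]))
fl=(np.abs(P[...,2]-36)<2)&(Y>0)&(Y<50);print("floor X",np.percentile(X[fl],[1,50,99]),fl.sum())
g=(np.abs(X-((T[:2]-C)@e))<40)&(np.abs(Y-((T[:2]-C)@f))<16)&(P[...,2]<T[2]+75)&(P[...,2]>75);print("tcp case",(T[:2]-C)@e,(T[:2]-C)@f,"finger minz",np.percentile(P[g][:,2],[0.5,2,5]),"X",np.percentile(X[g],[1,99]),"Y",np.percentile(Y[g],[1,99]))
E
```

```text
21.275 [557.42356325  21.53854706  57.21900918] [-1.79944986e+02  1.25576607e-01  7.46395453e+00] 0.043909098197843985
tray-top walls X hist [(-120, 281), (-3, 171), (0, 561)]
rim Y [59.46599173 64.32391557] X [-136.88241317  129.73403475]
floor X [-133.02904718  -48.5721681   126.85693031] 15405
tcp case -36.52919902293561 -2.892652684636438 finger minz [ 98.75253557 100.40517971 102.4495322 ] X [-50.05429203 -23.45753084] Y [-12.83118615   8.47027563]
```

carry_out([
  [0.3, 0, 1.5, 0, 0, 0],
  [0, 0, 2, 0, 0, 0],
  [0, 0, 1.5, 0, 0, 0],
  [0, 0, 0.7, 0, 0, 0],
  [0, 0, 0, 0, 0, 0],
  [0, 1, 0, 0, 0, 0],
  [0, 1.5, 0, 0, 0, 0],
  [0, 0.5, 0, 0, 0, 0],
])

```text
t: 22.32
tcp_pos: [566.3, -9.3, 2.2]
orientation: [-180.0, -0.1, 7.4]
contact_force: [-0.5, 2.1, 2.2]
gripper_width: -0.2
grip_force: 1.4
```

carry_out([
  [0, 1, 0, 0, 0, 0],
  [0, 1.5, 0, 0, 0, 0],
  [0, 1.5, 0, 0, 0, 0],
  [0, 1.5, 0, 0, 0, 0],
  [0, 1.5, 0, 0, 0, 0],
  [0, 1.5, 0, 0, 0, 0],
  [0, 1, 0, 0, 0, 0],
  [0, 0, 0, 0, 0, 0],
])

```text
t: 23.32
tcp_pos: [577.4, -103.6, 1.0]
orientation: [180.0, 0.1, 7.4]
contact_force: [-0.3, 0.1, 0.2]
gripper_width: 0.3
grip_force: 0.0
```

carry_out([
  [0, 0.8, 0, 0, 0, 0],
  [0, 0.8, 0, 0, 0, 0],
  [0, 0.3, 0, 0, 0, 0],
  [0, 0.2, 0, 0, 0, 0],
  [0, 0.1, 0, 0, 0, 0],
  [0, 0, 0, 0, 0, 0],
])

```text
t: 24.08
tcp_pos: [579.7, -122.8, 0.8]
orientation: [-179.9, 0.1, 7.5]
contact_force: [-2.8, 6.1, 0.4]
gripper_width: -0.2
grip_force: 3.0
```

carry_out([
  [0, 0.1, 0, 0, 0, 0],
  [0, 0.1, 0, 0, 0, 0],
  [0, 0, 0, 0, 0, 0],
])

```text
t: 24.45
tcp_pos: [579.7, -122.9, 0.8]
orientation: [-179.7, 0.1, 7.5]
contact_force: [-3.5, 12.3, 1.6]
gripper_width: -0.2
grip_force: 6.4
```

The force rises with no further travel, so the tray is at its end stop. I back off, rise clear and check everything.

carry_out([
  [0, -0.5, 0, 0, 0, 0],
  [0, -1, 0, 0, 0, 0],
  [0, 0, -1.5, 0, 0, 0],
  [0, 0, -4, 0, 0, 0],
  [0, 0, -5, 0, 0, 0],
  [0, 0, -5, 0, 0, 0],
  [0, 0, -3, 0, 0, 0],
  [-2, 0, 0, 0, 0, 0],
])

```text
t: 25.45
tcp_pos: [562.2, -115.1, 192.1]
orientation: [179.7, -0.5, 7.5]
contact_force: [-0.4, 0.9, -0.7]
gripper_width: 0.2
grip_force: 0.0
```

```bash
python3 - <<'E'
from cell import bot
from h import *
s=bot.get_state();T=s["tcp_pos"];print(s["t"],T,s["contact_force"])
c=bot.capture("wrist");P=wcloud(c)
C=np.array([565,-14.3]);e=np.array([.129,-.992]);f=np.array([.992,.129]);X=(P[...,:2]-C)@e;Y=(P[...,:2]-C)@f
k=(np.abs(P[...,2]-57)<1.5)&(Y>10)&(Y<50)&(np.abs(X)<136)
print([(b,int(n)) for b,n in zip(range(-141,141,3),np.histogram(X[k],np.arange(-141,142,3))[0]) if n>15])
k=(np.abs(P[...,2]-60)<1.5)&(Y>10)&(Y<50)&(X>110)&(X<150);print("end rim X",np.percentile(X[k],[2,98]))
t=bot.capture("top");b=dict(np.load("top0.npz"));P=cloud(t)
for n,r in dict(jar=(438,59),cone=(676,-110),spool=(389,-166),glue=(771,-103)).items():
    z=P[...,2];m=(np.hypot(P[...,0]-r[0],P[...,1]-r[1])<40)&(z>25)&(z<130);zz=np.percentile(P[m][:,2],95) if m.any() else 0;k=m&(np.abs(z-zz)<15);print(n,np.median(P[k],0).round() if k.any() else None)
d=bot.capture("side")
o=np.hstack([cv2.resize(t["image"][120:360,140:520],(400,253)),cv2.resize(d["image"][130:470,220:480],(306,400))[:253]]) if 0 else np.hstack([cv2.resize(t["image"],(400,300)),cv2.resize(d["image"],(400,300))])
o=np.vstack([o,cv2.resize(c["image"],(400,300)).repeat(1,0) if 0 else np.hstack([cv2.resize(c["image"],(400,300)),cv2.resize(d["image"][220:460,240:480],(400,300))])])
cv2.imwrite("pics/end.png",o[...,::-1])
E
```

```text
25.45 [ 562.21575194 -115.13060229  192.11378066] [-0.3900931  0.8768722 -0.6531714]
[(-135, 67), (0, 96), (3, 94), (123, 130), (126, 71), (129, 23)]
end rim X [126.67423844 131.73874619]
jar [438.  59.  70.]
cone [ 679. -111.   79.]
spool None
glue [ 771. -103.  120.]
```

View pics/end.png

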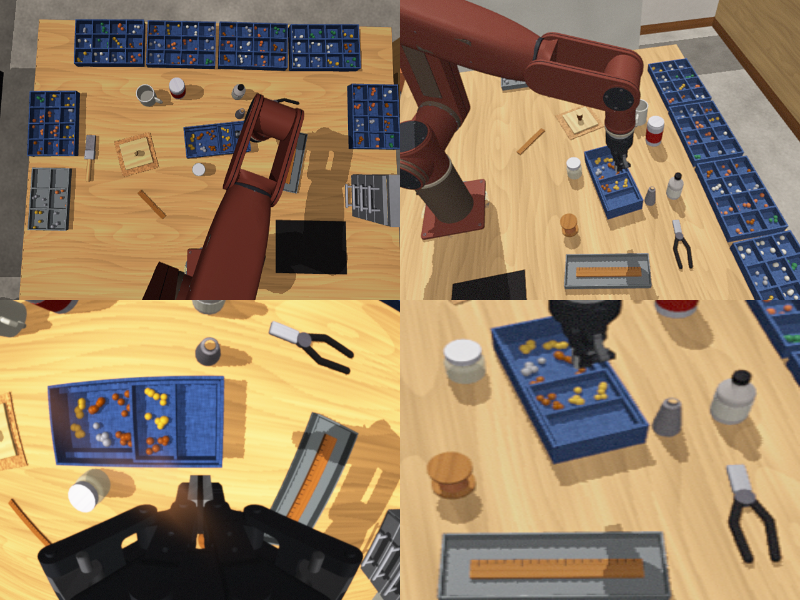

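The final view shows the tray tight against the +x end with the beads uncovered at wrist (100,420). The stick lies flat in the tool tray, the lid is knob-up on the mat at top view (137,153), and the bystanders are where they were.

```bash
python3 -c "from cell import bot; print(bot.job_done())"
```

```text
the job is handed in; nothing more can be done
None
```

Job handed in at about 25 s of the 69 s allowed: the stick lies flat in the tool tray, the lid sits knob up about 3 mm from the mat's centre, the sliding tray is fully home at the lid end, and no bystander was seen to move (the spool was checked by eye only).

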